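# Index the engraving vise and put the burnisher away

## Task

Turn the square head of the leaning engraving vise until its yellow pointer faces the red mark on the black collar, without shifting the collar. Then take the wooden-handled burnisher from the sloping rest, stand it tip down in the empty white cup, set down and not dropped, and leave everything else where it is.

Things in the scene. Friction and masses are not known exactly. Their poses are not given: they have to be found in the camera images.
- vise: Fixed engraving vise, 147 mm high: round dark steel foot 112 mm across, steel ball of radius 44 mm centred 62 mm above the bench. Origin: centre of the foot's underside, z up. The axis of collar and head starts at the ball's centre and leans 30 degrees from vertical towards the vise's own -x; heights 'up the axis' count from the ball's centre.
- head_top (a point): Centre of the head's top, 98 mm up the axis; z points up along the leaning axis, x towards the yellow pointer (a yellow stripe on the top shows it too). The head, a steel jaw block 46 x 46 mm with flats square to x and y, 53 to 98 mm up the axis, on a disc of radius 36 mm, turns either way about z (friction 0.12 N m) and stays where it is left. Grip it across opposite flats.
- pointer (a point): Tip of the yellow pointer on the head, 43 mm from the axis, 50 mm up the axis. It turns with the head.
- mark (a point): The red block on the stiff black collar below the head, marking where the pointer tip must come: 43 mm from the axis, 50 mm up the axis. The red block is 7 mm wide, reaches from 44 to 56 mm from the axis and up to 55 mm up the axis. The collar is a disc of radius 54 mm, 33 to 43 mm up the axis.
- rest: Fixed wooden tool rest, foot plate 150 x 150 x 10 mm. Origin: underside, z up. Two troughs, at y = +42 and -42 mm, hold the two tools, leaning 35 degrees from vertical with handles towards the rest's -x. The troughs are open upwards (lift a tool straight up), reach 118 mm along the tool from its tip and are 42 mm wide outside.
- burnisher: The burnisher: a round rod 175 mm long, steel shaft 14 mm across and 95 mm long, then a light wooden handle 24 mm across and 80 mm long with a brass ring. About 0.14 kg. Origin: at the steel tip, on the axis; z runs along the tool to the handle's end. Its centre of mass lies about 80 mm from the tip.
- file: A tool of the same size with a blue handle and dark shaft, in the other trough. Same axes. To be left alone.
- cup: The empty white cup, loose, 0.45 kg: 100 mm high, 62 mm across at the rim and 54 mm at the foot, wall 4 mm, inner floor 6 mm above its underside. Origin: centre of the underside, z up.
- full_cup: Steel pot full of tools, loose: 62 mm across, 95 mm high, with tools that stick out to 176 mm high and 35 mm from its axis. Origin: centre of the underside. To be left alone.
- block: Steel bench block, loose, 100 x 100 x 22 mm, 1.6 kg. Origin: centre of the underside. To be left alone.
- spool: Spool of brass wire, loose, 84 mm across, 52 mm high. Origin: centre of the underside. To be left alone.
- bottle: Amber glass bottle with a black cap, loose, 48 mm across, 120 mm high. Origin: centre of the underside. To be left alone.
- loupe: Black loupe, loose, 40 mm across, 52 mm high. Origin: centre of the underside. To be left alone.
- hammer: Hammer lying on the bench, loose, 200 mm long. Origin: underside. To be left alone.

How it is judged:
On the way, in this order (a step that is already met when the one before it is completed fails the run):
1. the head is turned so that the tip of the yellow pointer is within 5 mm (6.5 degrees) of facing the red mark, and stays so for 0.3 s (distance between pointer and mark below 0.005 m), for 0.3 s.
2. the burnisher stands tip down in the white cup, let go, leaning no more than 28 degrees (horizontal distance between burnisher and cup below 0.026 m and z of burnisher in the frame of cup between 0 and 0.02 m and angle between burnisher's own z axis and vertical below 0.49 rad and contact force between the fingers and burnisher below 0.1 N), for 0.2 s.
At the end, for the whole second after the job is handed in: The yellow pointer's tip is within 5 mm (6.5 degrees) of facing the red mark; the burnisher stands tip down on the floor of the white cup, which is upright (within 6 degrees), leaning at most 28 degrees (against the rim is fine), at rest; the robot touches nothing (distance between pointer and mark below 0.005 m and horizontal distance between burnisher and cup below 0.026 m and z of burnisher in the frame of cup between 0 and 0.02 m and angle between burnisher's own z axis and vertical below 0.49 rad and angle between cup's own z axis and vertical below 0.1 rad and linear speed of burnisher below 0.03 m/s and contact force between each of the arm, the fingers and anything else below 0.1 N).
It fails at once if the collar with the red mark is shifted by more than 4 mm (distance of mark from where it was at the start of the episode above 0.004 m).
It fails at once if the burnisher is dropped or thrown: faster than 0.7 m/s while the fingers do not hold it (a fall of about 25 mm) (linear speed of burnisher above 0.7 m/s and contact force between the fingers and burnisher below 0.1 N).
It fails at once if the white cup is pushed more than 30 mm or tipped more than 20 degrees (distance of cup from where it was at the start of the episode above 0.03 m or angle between cup's own z axis and vertical above 0.35 rad).
It fails at once if another thing (blue-handled file, full pot, block, spool, bottle, loupe, hammer) is moved more than 20 mm (distance of any of file, full_cup, block, spool, bottle, loupe, hammer from where it was at the start of the episode above 0.02 m).
It also fails if it takes over 61 s, if anything falls off the work surface, if the arm or the gripper's body presses on something with over 40 N, if the wrist force passes 120 N, or if a joint passes its speed limit or range.

## Robot

A 6-joint arm with a two-finger parallel gripper is mounted at the origin on the work surface. World frame = base frame: x ahead of the robot, y to its left, z up, the work surface at z = 0. Lengths are in m, angles in rad, forces in N, time in s.
With the tool pointing down it reaches from about 0.2 to 0.875 m from the base axis. Payload 3.4 kg.
Tool frame: the origin (TCP) lies between the finger pads; the fingertips stand 25 mm ahead of it and the grasp point (between the pads) lies 6 mm ahead of it (r.nose_length is the z of the fingertips in the tool frame, in m); z points along the fingers, y is the line along which they close (so a half turn about z gives the same grasp; the last joint's range is limited). The gripper opens to 94 mm and grips with 3 to 60 N. Pads are 16 mm wide; open, the fingers measure 119 mm over their backs; the gripper's body (75 mm by 177 mm) begins 78 mm behind the grasp point.
Start: joints at [-1.253, 0.276, 1.505, -0, 1.361, -0.121], TCP at [0.244, -0.521, 0.23] pointing down, gripper open.
Joint ranges: [-2.89, 2.89], [-0.75, 2.08], [0.22, 2.7], [-1.18, 4.32], [0.11, 2.71], [-2.7, 2.7]. Speed limits (rad/s): [2.57, 2.57, 3.14, 3.14, 3.14, 3.14].

## Interface

Orientations are given as a unit quaternion [w, x, y, z].
In Python, from plant import r, gripper_to, inverse_kinematics, vision, models, telemetry gives the robot as it stands. Calls block until the motion is done:
- r.move_to(position, orientation): joint-space move of the TCP to a pose.
- r.move_l(position, rot=None, vel=0.15, guard=None): straight line of the TCP; rot=None keeps the orientation; vel is the mean speed in m/s. With guard (N) it stops when the force on the tool has changed by that much, and returns True; else False.
- r.movej(angles): joint-space move.
- gripper_to(opening, f_grip=None): finger opening in m; f_grip is the grip in N (None keeps the last); returns when the fingers have stopped.
- r.hold(seconds).
- inverse_kinematics(position, orientation): joint angles nearest the present ones, or None.
- vision.snapshot(name): name is "side" or "top"; returns the picture (480x640x3 uint8, red, green, blue); there is no depth.
- vision.get_calibration(name): a dict with "fx", "fy", "cx", "cy" (pixels), "position" and "orientation" of the camera in the world. Camera axes: x right, y down, z forward; pixel columns grow to the right and rows downward; lengths in m; the calibration is good to about 2 mm. A picture is of the moment at which its call begins. get_calibration takes no time and is no camera call.
A pose or a line that the arm cannot do raises r.PlanningError and nothing moves.
- r.sign_off(): hands the job in; it is judged then, once.
Trained networks look in the newest picture that a camera, given by its name, has taken for a name from the list of things; names that differ only in an ending like _2 or _b are one class to them, and where a whole thing is asked for, a point or a joint stands for the part that bears it (a point fixed in the world has none). Each returns a list of dicts, best first, with "score" (0 to 1); they miss things now and then, are a little off and sometimes report something else, mostly with a low value. They report only what shows in the picture. A call takes as long as a camera call.
- models.boxes_of(thing, camera): "at" ([x, y, z] in m, in world coordinates, good to about 4 mm: the middle of the surface that is visible of it).
- models.regions_of(thing, camera): "pixels" (480x640 bool, what is visible of it).
- models.mark_of(thing, camera): "at" ([x, y, z] in m, in world coordinates, good to about 4 mm: a listed point, or the origin of a listed thing).
Readings, each from a call of its own:
- telemetry.current_t(): time.
- telemetry.current_joints(): joint angles.
- telemetry.current_dq(): joint speeds.
- telemetry.current_joint_efforts(): joint torques, N m.
- telemetry.current_ee_pos(): TCP position.
- telemetry.current_tool_rot(): TCP orientation.
- telemetry.current_wrist_force(): force on the tool from outside, world axes, zero at the start.
- telemetry.current_torque(): the same for the moment, N m.
- telemetry.current_opening(): finger opening in m.
- telemetry.current_finger_force(): force on a finger pad.
Only numpy, scipy, OpenCV 4.12 (cv2) and the standard library are available. Lean on these libraries where they do the work, as an engineer would, in place of code of your own. Each camera call takes 0.05 s, during which the arm holds its last target. There are 200 camera calls.

## Working session

There is one attempt and no reset: what is moved stays moved. The work goes in short steps, each a Python script; the robot and the scene stay as the last script left them, time stands still between calls to the robot, and variables do not carry over. Pictures are saved under pics/ and viewed, at most 10 in all, crops included, and the job is handed in when it is done.

```bash
mkdir -p pics; ls; python3 - <<'E'
from plant import r, vision, models, telemetry
import cv2, numpy as np
np.set_printoptions(precision=4,suppress=True)
for c in ["side","top"]:
    im=vision.snapshot(c); cv2.imwrite(f"pics/{c}0.png",im[:,:,::-1])
    k=vision.get_calibration(c); print(c,k)
    for t in ["vise","head_top","pointer","mark","rest","burnisher","file","cup","full_cup","block","spool","bottle","loupe","hammer"]:
        print(t,[(np.round(d["at"],4).tolist(),round(d["score"],2)) for d in models.mark_of(t,c)[:2]])
print(telemetry.current_t())
E
```

```text
pics
side {'fx': 561.5091609059505, 'fy': 561.5091609059505, 'cx': 319.94107606585834, 'cy': 246.61256929078948, 'position': array([0.0236, 0.6945, 1.2259]), 'orientation': array([ 0.1047, -0.28  ,  0.898 , -0.3227])}
vise [([0.598, 0.2268, -0.0012], 0.8)]
head_top [([0.5814, 0.1766, 0.146], 0.77)]
pointer [([0.5625, 0.1741, 0.0863], 0.65)]
mark [([0.5834, 0.2406, 0.1256], 0.58)]
rest []
burnisher [([0.5851, -0.26, 0.0211], 0.69)]
file [([0.5902, -0.3425, 0.0208], 0.78)]
cup [([0.6326, -0.1078, -0.0026], 0.9), ([0.4299, -0.0179, -0.0014], 0.44)]
full_cup [([0.6649, 0.0281, -0.0007], 0.77)]
block [([0.4277, -0.0202, -0.0003], 0.85)]
spool [([0.7506, 0.2456, 0.0023], 0.67), ([0.4322, 0.3963, -0.003], 0.53)]
bottle [([0.7544, -0.2266, -0.0007], 0.7)]
loupe [([0.5878, -0.3458, 0.021], 0.69), ([0.4286, 0.3936, -0.0004], 0.65)]
hammer [([0.5607, -0.497, 0.0019], 0.88)]
top {'fx': 524.7823473397592, 'fy': 524.7823473397592, 'cx': 322.5517721729691, 'cy': 240.56158025294175, 'position': array([ 0.4049, -0.0448,  1.1801]), 'orientation': array([-0.0509,  0.7153, -0.6939,  0.0656])}
vise [([0.5978, 0.2287, 0.0005], 0.8), ([0.5839, 0.2381, 0.1249], 0.34)]
head_top [([0.5818, 0.1812, 0.1493], 0.6)]
pointer [([0.5639, 0.1796, 0.0828], 0.8)]
mark [([0.5848, 0.2392, 0.1242], 0.72)]
rest [([0.5549, -0.303, -0.0027], 0.61), ([0.5615, -0.4949, -0.0013], 0.53)]
burnisher [([0.5863, -0.2562, 0.0138], 0.83), ([0.6695, 0.0233, 0.0], 0.48)]
file [([0.5878, -0.3417, 0.0231], 0.63)]
cup [([0.6312, -0.1097, -0.0012], 0.92), ([0.5858, -0.2566, 0.0154], 0.38)]
full_cup [([0.6704, 0.0199, -0.0019], 0.88)]
block [([0.4308, -0.0157, 0.0012], 0.62)]
spool [([0.752, 0.2455, -0.0018], 0.93)]
bottle [([0.7504, -0.23, -0.0032], 0.97)]
loupe [([0.4346, 0.3966, -0.0033], 0.7)]
hammer [([0.5602, -0.4936, 0.0035], 0.56)]
1.5
```

View pics/side0.png

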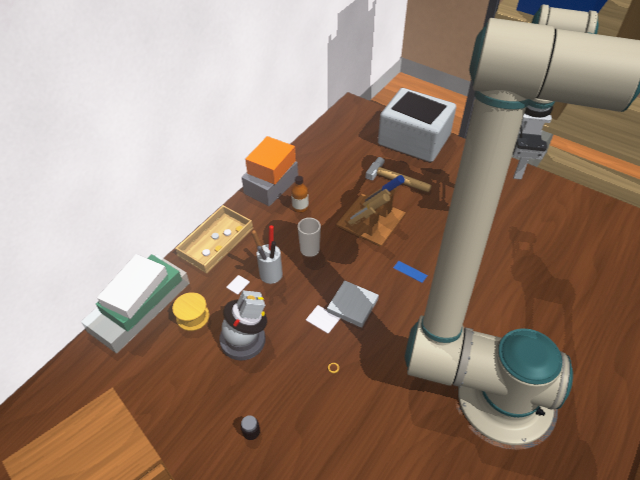

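View pics/top0.png

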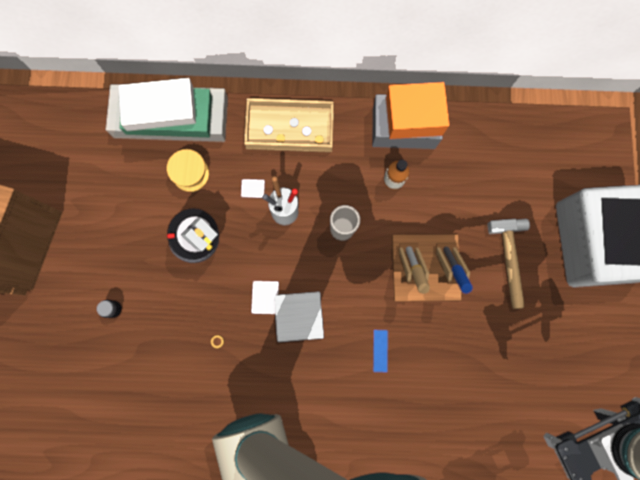

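The side view shows the vise at about (245,315), with the red mark on its left at (236,323) and the yellow pointer on its right at (264,300). The burnisher is at (370,208) and the cup at (310,238). The top view shows the vise at (193,235), with the red mark at (170,236) and the yellow stripe pointing to the lower right. The cup is at (344,222) and the burnisher at (413,270). Next I fit the vise and rest models to repeated detections.

```bash
cat > fit.py <<'E'
from plant import r, vision, models, telemetry, inverse_kinematics, gripper_to
import cv2, numpy as np
from scipy.optimize import least_squares
from scipy.spatial.transform import Rotation as R
np.set_printoptions(precision=4,suppress=True)
def vise_model(p):  # vx,vy,yaw(lean azimuth),pointer ang,mark ang
    a=np.array([np.sin(np.pi/6)*np.cos(p[2]),np.sin(np.pi/6)*np.sin(p[2]),np.cos(np.pi/6)])
    e2=np.array([-np.sin(p[2]),np.cos(p[2]),0]); e1=np.cross(e2,a)  # e1: lean dir, downhill
    B=np.array([p[0],p[1],.062]); rad=lambda t: np.cos(t)*e1+np.sin(t)*e2
    return a,e1,e2,B,rad
def project(P,k):
    w,x,y,z=k["orientation"]; c=R.from_quat([x,y,z,w]).inv().apply(P-k["position"])
    return np.array([k["fx"]*c[0]/c[2]+k["cx"],k["fy"]*c[1]/c[2]+k["cy"]])
def measure(things,n):
    D={t:[] for t in things}
    for _ in range(n):
        for c in ["side","top"]:
            vision.snapshot(c)
            for t in things:
                m=models.mark_of(t,c)
                if m and m[0]["score"]>.5: D[t].append(m[0]["at"])
    return {t:np.array(v) for t,v in D.items()}
def fit_vise(D):
    def res(p):
        a,e1,e2,B,rad=vise_model(p)
        M={"vise":B-[0,0,.062],"head_top":B+.098*a,"pointer":B+.05*a+.043*rad(p[3]),"mark":B+.05*a+.043*rad(p[4])}
        return np.concatenate([(D[t]-M[t]).ravel() for t in M if len(D[t])])*1e3
    return min((least_squares(res,[.598,.228,-1.9,s,m],loss="soft_l1",f_scale=4) for s in (0,1.5,3,-1.5) for m in (3,-1.5,0,1.5)),key=lambda s:s.cost)
E
python3 - <<'E'
from fit import *
D=measure(["vise","head_top","pointer","mark","burnisher","file","cup","rest"],4)
for t,v in D.items(): print(t,len(v),np.median(v,0),v.std(0))
s=fit_vise(D); print(s.x,np.degrees(s.x[2:]),s.cost)
a,e1,e2,B,rad=vise_model(s.x)
print("mark",B+.05*a+.043*rad(s.x[4]),"ptr",B+.05*a+.043*rad(s.x[3]))
for c in ["side","top"]:
    im=vision.snapshot(c); k=vision.get_calibration(c)
    h=cv2.cvtColor(im,cv2.COLOR_RGB2HSV)
    u,v=map(int,project(B+.05*a,k))
    m=((h[...,0]<8)|(h[...,0]>174))&(h[...,1]>170)&(h[...,2]>90)
    m[:v-40]=0;m[v+40:]=0;m[:,:u-40]=0;m[:,u+40:]=0
    ys,xs=np.nonzero(m); print(c,"red",len(xs),xs.mean(),ys.mean(),"pred",project(B+.054*a+.05*rad(s.x[4]),k), "ptr pred",project(B+.05*a+.043*rad(s.x[3]),k),"top",project(B+.098*a,k))
    cv2.imwrite(f"pics/crop_{c}.png",cv2.resize(im[v-45:v+45,u-60:u+60,::-1],(480,360),interpolation=cv2.INTER_CUBIC)); print(u-60,v-45)
print(telemetry.current_t())
i=cv2.imread("pics/crop_side.png"); cv2.imwrite("pics/crop.png",cv2.vconcat([i,cv2.imread("pics/crop_top.png")])[:, :])
i=cv2.imread("pics/crop.png"); cv2.imwrite("pics/crop.png",cv2.resize(i,(400,600)))
E
```

```text
vise 7 [ 0.5978  0.2257 -0.0007] [0.0012 0.0021 0.0009]
head_top 8 [0.5822 0.1792 0.1469] [0.0014 0.003  0.0018]
pointer 8 [0.5652 0.1739 0.086 ] [0.0015 0.0007 0.0019]
mark 8 [0.5838 0.2379 0.123 ] [0.0149 0.1149 0.0414]
burnisher 8 [ 0.5864 -0.2576  0.0198] [0.0018 0.0014 0.0022]
file 7 [ 0.5893 -0.3437  0.023 ] [0.0011 0.0022 0.0028]
cup 7 [ 0.6315 -0.1091 -0.0035] [0.0013 0.0008 0.0011]
rest 7 [ 0.5581 -0.3016 -0.0016] [0.0011 0.0013 0.0011]
[ 0.5985  0.2251 -1.905  -0.3547 -2.6883] [-109.1477  -20.323  -154.03  ] 2164.9974327572527
mark [0.5835 0.2393 0.1246] ptr [0.5647 0.1734 0.0851]
side red 24 235.79166666666666 322.5416666666667 pred [235.4959 320.7719] ptr pred [262.2195 313.9455] top [252.5076 297.4228]
185 267
top red 42 170.3095238095238 235.38095238095238 pred [170.0437 234.745 ] ptr pred [208.7673 247.6107] top [200.69   234.0684]
134 188
5.2
```

View pics/crop.png

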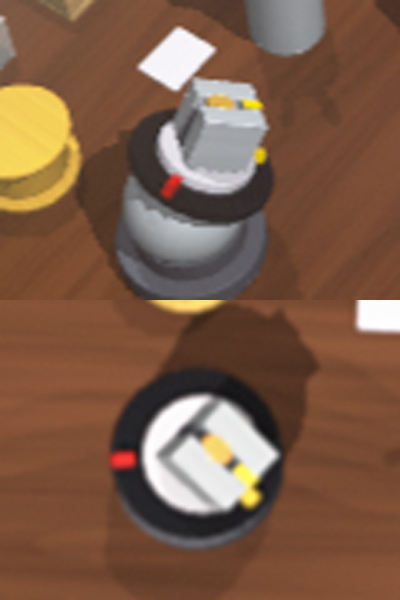

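The enlarged crops agree with the fit. The red block is at the left of the collar and the yellow pointer at lower right, so the head has to turn −134° about its axis. Next I check which grasps allow that in one stroke.

```bash
cat > helpers.py <<'E'
from fit import *
P=np.array([.5985,.2251,-1.905,-.3547,-2.6883])
A,E1,E2,B,RAD=vise_model(P)
def q(Rm):
    x,y,z,w=R.from_matrix(Rm).as_quat(); return np.array([w,x,y,z])
def head_pose(h,ang):   # TCP h up axis, tool x towards azimuth ang, z down axis
    x=RAD(ang); z=-A; return B+h*A, q(np.column_stack([x,np.cross(z,x),z]))
E
python3 - <<'E'
from helpers import *
d=P[4]-P[3]
for k in range(4):
    for dd in (0,d,d+2*np.pi):
        o=[]
        for h in (.087,.2): o.append(inverse_kinematics(*head_pose(h,P[3]+k*np.pi/2+dd)))
        print(k,round(np.degrees(dd)),*o)
# burnisher grasp
b=np.array([-np.sin(.611),0,np.cos(.611)]); t=np.array([.5864,-.2576,.019])
for s in (1,-1):
    y=np.array([0,s,0]); z=-b
    for l,up in ((.151,0),(.151,.17),(.25,0)): print("b",s,l,up,inverse_kinematics(t+l*b+[0,0,up],q(np.column_stack([np.cross(y,z),y,z]))))
E
```

```text
0 0 None None
0 -134 [-0.1109  0.3228  1.8247  0.6322  0.9703 -0.5893] [-0.2199  0.205   1.7173  0.5594  1.2113 -0.5383]
0 226 [-0.1109  0.3228  1.8247  0.6322  0.9703 -0.5893] [-0.2199  0.205   1.7173  0.5594  1.2113 -0.5383]
1 0 [-0.1109  0.3228  1.8247  0.6322  0.9703  1.7895] [-0.2199  0.205   1.7173  0.5594  1.2113  1.8405]
1 -134 [-0.1109  0.3228  1.8247  0.6322  0.9703 -2.1601] [-0.2199  0.205   1.7173  0.5594  1.2113 -2.109 ]
1 226 [-0.1109  0.3228  1.8247  0.6322  0.9703 -2.1601] [-0.2199  0.205   1.7173  0.5594  1.2113 -2.109 ]
2 0 [-0.1109  0.3228  1.8247  0.6322  0.9703  0.2187] [-0.2199  0.205   1.7173  0.5594  1.2113  0.2697]
2 -134 [-0.1109  0.3228  1.8247  0.6322  0.9703  2.5523] [-0.2199  0.205   1.7173  0.5594  1.2113  2.6033]
2 226 [-0.1109  0.3228  1.8247  0.6322  0.9703  2.5523] [-0.2199  0.205   1.7173  0.5594  1.2113  2.6033]
3 0 [-0.1109  0.3228  1.8247  0.6322  0.9703 -1.3521] [-0.2199  0.205   1.7173  0.5594  1.2113 -1.3011]
3 -134 [-0.1109  0.3228  1.8247  0.6322  0.9703  0.9815] [-0.2199  0.205   1.7173  0.5594  1.2113  1.0325]
3 226 [-0.1109  0.3228  1.8247  0.6322  0.9703  0.9815] [-0.2199  0.205   1.7173  0.5594  1.2113  1.0325]
b 1 0.151 0 None
b 1 0.151 0.17 [-0.9058 -0.0232  1.823   0.5617  1.0114 -2.7003]
b 1 0.25 0 None
b -1 0.151 0 [-0.9058  0.1562  2.1126  0.8458  0.6475  0.0307]
b -1 0.151 0.17 [-0.9058 -0.0232  1.823   0.5617  1.0114  0.4413]
b -1 0.25 0 [-1.0357 -0.0131  2.0507  0.6885  0.8894  0.1484]
```

```bash
python3 - <<'E'
from helpers import *
k=3*np.pi/2
p0=telemetry.current_ee_pos(); r.move_l(p0+np.array([0,0,.17]),vel=.25)
p,o=head_pose(.2,P[3]+k)
r.move_to(p+[-.03,-.03,.15],o)
gripper_to(.075,30)
r.move_l(p,vel=.25)
p,o=head_pose(.090,P[3]+k)
print("guard",r.move_l(p,vel=.08,guard=15))
print(telemetry.current_ee_pos()-p, telemetry.current_wrist_force(),telemetry.current_t())
im=vision.snapshot("side"); cv2.imwrite("pics/pre_s.png",cv2.resize(im[200:380,130:370,::-1],(400,300)))
im=vision.snapshot("top"); cv2.imwrite("pics/pre_t.png",cv2.resize(im[140:320,80:320,::-1],(400,300)))
cv2.imwrite("pics/pre.png",cv2.hconcat([cv2.imread("pics/pre_s.png"),cv2.imread("pics/pre_t.png")]))
print(telemetry.current_joints())
E
```

```text
guard False
[ 0.0003 -0.0002  0.0005] [0.141  0.1771 1.1287] 11.3
[-0.114   0.3186  1.822   0.6296  0.9765 -1.3503]
```

View pics/pre.png

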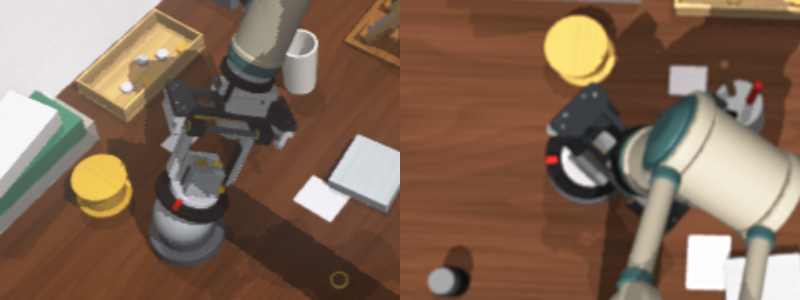

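The fingers straddle the head, at about (180,160) and (240,160) in the left panel, and clear the collar. Next I grip and turn.

```bash
python3 - <<'E'
from helpers import *
gripper_to(.03,20)
print(telemetry.current_opening(),telemetry.current_finger_force(),telemetry.current_wrist_force(),telemetry.current_torque())
j=np.array(telemetry.current_joints()); 
for f in (.5,1):
    t=j.copy(); t[5]+=f*2.3336; r.movej(t)
    print(telemetry.current_wrist_force(),telemetry.current_torque(),telemetry.current_opening())
w,x,y,z=telemetry.current_tool_rot(); T=R.from_quat([x,y,z,w]).as_matrix()
v=T[:,1]; v=[v@E1,v@E2]; print("y ang",np.degrees(np.arctan2(v[1],v[0])),"target",np.degrees(P[4]),telemetry.current_t(),T[:,2],-A)
E
```

```text
0.045520507221705996 19.98745343182236 [-0.656  -1.633   0.5843] [-0.2706 -0.0591  0.0857]
[-3.0289 -1.7458  1.3531] [-0.3769  0.1831 -0.0517] 0.045673183931307815
[-4.4765 -2.1796  3.325 ] [-0.2082  0.5909  0.1145] 0.045970846689864564
y ang 26.02169065298028 target -154.0282440650192 14.1083 [ 0.1628  0.4725 -0.8662] [ 0.164   0.4723 -0.866 ]
```

```bash
python3 - <<'E'
from helpers import *
r.hold(.3); gripper_to(.068)
p=np.array(telemetry.current_ee_pos()); r.move_l(p+.11*A,vel=.2)
r.move_l(p+.11*A+[-.06,-.1,.2],vel=.4)
D=measure(["vise","head_top","pointer","mark"],4)
for t,v in D.items(): print(t,len(v),np.median(v,0),v.std(0))
s=fit_vise(D); print(np.degrees(s.x[2:]),s.x[:2],s.cost)
ims=[]
for c in ["side","top"]:
    im=vision.snapshot(c); u,v=map(int,project(B+.05*A,vision.get_calibration(c)))
    ims.append(cv2.resize(im[v-45:v+45,u-60:u+60,::-1],(400,300),interpolation=cv2.INTER_CUBIC))
cv2.imwrite("pics/turned.png",cv2.hconcat(ims)); print(telemetry.current_t())
E
```

```text
vise 8 [ 0.5965  0.2254 -0.0003] [0.0013 0.001  0.0014]
head_top 8 [0.582  0.1775 0.1477] [0.0016 0.0041 0.0018]
pointer 8 [0.5826 0.2398 0.1255] [0.0015 0.0019 0.0014]
mark 8 [0.5836 0.2383 0.1232] [0.0013 0.0012 0.0015]
[-107.6313  203.8507  203.6666] [0.5967 0.2251] 160.05631997161868
18.4917
```

View pics/turned.png

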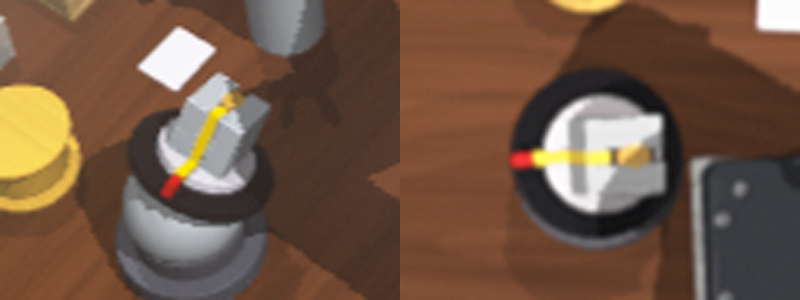

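In both views the yellow pointer runs straight into the red block, at (165,185) in the left panel and (525,158) in the right, and the measured error is 0.2°. Now the burnisher.

```bash
python3 - <<'E'
from helpers import *
yaw=np.radians(1.9); xr=np.array([np.cos(yaw),np.sin(yaw),0]); yr=np.array([-np.sin(yaw),np.cos(yaw),0])
b=-np.sin(np.radians(35))*xr+np.array([0,0,np.cos(np.radians(35))]); t=np.array([.5864,-.2576,.0195])
y=-yr; z=-b; o=q(np.column_stack([np.cross(y,z),y,z]))
g=lambda l,up=0: t+l*b+np.array([0,0,up])
r.move_to(g(.26,.13),o); gripper_to(.055,25)
r.move_l(g(.24),vel=.25)
print("guard",r.move_l(g(.153),vel=.08,guard=8))
print(telemetry.current_ee_pos()-g(.153),telemetry.current_wrist_force(),telemetry.current_t())
ims=[]
for c in ["side","top"]:
    im=vision.snapshot(c); u,v=map(int,project(g(.12),vision.get_calibration(c)))
    ims.append(cv2.resize(im[v-60:v+60,u-80:u+80,::-1],(400,300),interpolation=cv2.INTER_CUBIC))
cv2.imwrite("pics/grasp.png",cv2.hconcat(ims))
E
```

```text
guard False
[ 0.     -0.0003  0.0004] [-0.235   0.3545  0.5148] 22.1
```

View pics/grasp.png

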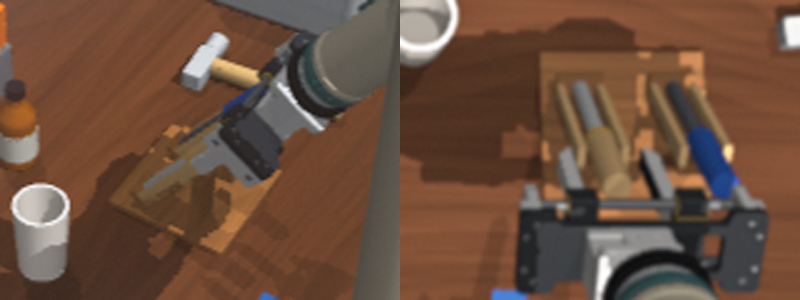

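The fingers sit on both sides of the wooden handle, at about (570,170) and (650,165) in the right panel, clear of the blue file. Next I grip, lift and check the tip.

```bash
cat >> helpers.py <<'E'
CUP=np.array([.6315,-.1091,0.])
TILT=np.radians(6)
bb=np.array([-np.sin(TILT),0,np.cos(TILT)])
def cup_pose(tip,L=.153):
    z=-bb; y=np.array([0,-1.,0]); return tip+L*bb, q(np.column_stack([np.cross(y,z),y,z]))
E
python3 - <<'E'
from helpers import *
gripper_to(.01,25)
print(telemetry.current_opening(),telemetry.current_finger_force(),telemetry.current_wrist_force())
p=np.array(telemetry.current_ee_pos()); r.move_l(p+[0,0,.18],vel=.12)
print(telemetry.current_opening(),telemetry.current_finger_force(),telemetry.current_wrist_force())
p,o=cup_pose(CUP+[.006,0,.15]); r.move_to(p,o)
D=measure(["burnisher","cup"],3)
for t,v in D.items(): print(t,len(v),np.median(v,0),v.std(0))
w,x,y,z=telemetry.current_tool_rot(); T=R.from_quat([x,y,z,w]).as_matrix()
print("tip exp",telemetry.current_ee_pos()+.153*T[:,2],telemetry.current_t())
ims=[]
for c in ["side","top"]:
    im=vision.snapshot(c); u,v=map(int,project(CUP+[0,0,.15],vision.get_calibration(c)))
    ims.append(cv2.resize(im[v-75:v+75,u-100:u+100,::-1],(400,300),interpolation=cv2.INTER_CUBIC))
cv2.imwrite("pics/over.png",cv2.hconcat(ims))
E
```

```text
0.023838846046873974 24.99867707490921 [-1.0511 -0.5117  1.2461]
0.023361173586701332 24.998239874839783 [-1.0898 -0.0659 -2.3524]
burnisher 3 [ 0.6384 -0.1095  0.1507] [0.0532 0.1676 0.0703]
cup 6 [ 0.6318 -0.1104 -0.0005] [0.0172 0.0876 0.0081]
tip exp [ 0.6375 -0.109   0.1499] 26.175
```

View pics/over.png

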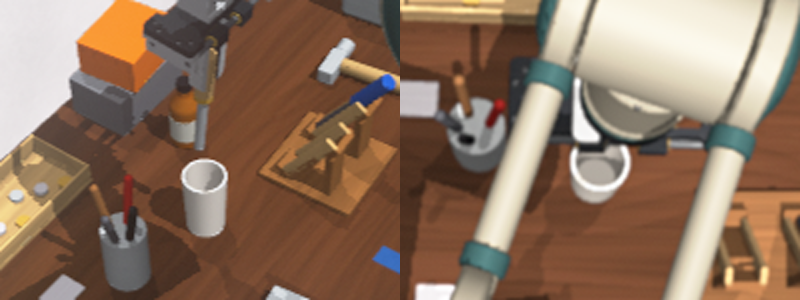

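The burnisher hangs over the cup, with its tip at (200,145) and the rim at (205,175) in the left panel. Its tip is within 1 mm of where I expected it. Next I lower it with force guards.

```bash
python3 - <<'E'
from helpers import *
p,_=cup_pose(CUP+[.006,0,.02]); g=r.move_l(p,vel=.1,guard=5); print("g1",g)
if not g:
    p,_=cup_pose(CUP+[.006,0,.001]); print("g2",r.move_l(p,vel=.02,guard=3))
    print(telemetry.current_ee_pos()-.153*bb, telemetry.current_wrist_force(),telemetry.current_t())
E
```

```text
g1 False
g2 True
[ 0.6373 -0.1091  0.0046] [-0.2732  0.0826  4.0148] 28.4583
```

Contact came at the cup floor height. Next I release gently, retract straight up and check.

```bash
python3 - <<'E'
from helpers import *
gripper_to(.035); r.hold(.5); gripper_to(.075); r.hold(.5)
p=np.array(telemetry.current_ee_pos()); r.move_l(p+.1*bb,vel=.1); r.move_l(p+[-.2,-.05,.2],vel=.25); r.hold(.5)
D=measure(["burnisher","cup","pointer","mark"],3)
for t,v in D.items(): print(t,len(v),np.median(v,0) if len(v) else "")
ims=[]
for c in ["side","top"]:
    im=vision.snapshot(c); u,v=map(int,project(CUP+[0,0,.1],vision.get_calibration(c)))
    ims.append(cv2.resize(im[v-90:v+90,u-120:u+120,::-1],(400,300),interpolation=cv2.INTER_CUBIC))
cv2.imwrite("pics/done.png",cv2.hconcat(ims)); print(telemetry.current_wrist_force(),telemetry.current_t())
E
```

```text
burnisher 3 [ 0.6387 -0.1062  0.0028]
cup 5 [ 0.6321 -0.1086 -0.0016]
pointer 6 [0.5839 0.2404 0.1253]
mark 6 [0.5823 0.2389 0.1246]
[0.1167 0.8702 0.0396] 34.9333
```

View pics/done.png

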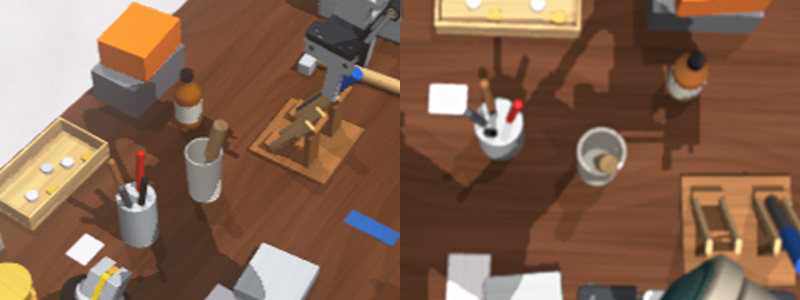

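The burnisher stands in the upright cup with its handle leaning on the rim, at (215,140) in the left panel. The gripper is clear of everything.

```bash
python3 -c "
from plant import r
print(r.sign_off())"
```

```text
the job is handed in; nothing more can be done
None
```

The job is handed in at about 35 s of the 61 s allowed: the last check measured the yellow pointer about 2 mm from the red mark, and showed the burnisher standing tip down in the upright white cup and nothing else visibly disturbed; the sign-off returned no verdict.

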